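# Light a nail-sample tile with the telescoping lamp

### The arm

A 7-joint arm with a two-finger parallel gripper is mounted at the origin on the work surface. World frame = base frame: x ahead of the robot, y to its left, z up, the work surface at z = 0. Lengths are in mm, angles in rad, forces in N, time in s.
With the tool pointing down it reaches from about 400 to 875 mm from the base axis. Payload 19.3 kg.
Tool frame: the origin (TCP) lies at the very end of the fingers, on their centre line; the grasp point (between the pads) lies 19 mm behind it (grip_point_offset is the z of the grasp point in the tool frame, in mm); z points along the fingers, x is the direction in which the jaws open and shut, and the axes are right-handed (so a half turn about z gives the same grasp; the last joint's range is limited). The gripper opens to 85 mm and grips with 20 to 120 N. Pads are 22 mm wide; open, the fingers measure 114 mm over their backs; the gripper's body (76 mm by 85 mm) begins 54 mm behind the grasp point. The pads swing forward as they close: fully open they stand 13 mm farther back than shut.
Start: joints at [-1.38, 0.521, -0.036, 1.599, 0.021, 1.021, -0.113], TCP at [161.178, 603.851, 231.291] pointing down, gripper open.
Joint ranges: [-2.91, 2.91], [-0.3, 2.13], [-1.5, 1.42], [0.17, 2.43], [-1.26, 4.41], [0.16, 1.93], [-2.52, 2.52]. Speed limits (rad/s): [1.89, 1.89, 2.39, 2.39, 3.01, 3.01, 3.01].

### API

Orientations are given as a 3x3 rotation matrix whose columns are the frame's x, y, z axes.
In Python, from workcell import movep, movel, goto_joints, open_gripper, clamp, wait, inverse_kinematics, read_state, camera, PlanningError, finish_job, grip_point_offset gives the robot as it stands. Calls block until the motion is done:
- movep(position, orientation): joint-space move of the TCP to a pose.
- movel(position, frame=None, max_speed=150, guard=None): straight line of the TCP; frame=None keeps the orientation; max_speed is the mean speed in mm/s. With guard (N) it stops when the force on the tool has changed by that much, and returns True; else False.
- goto_joints(angles): joint-space move.
- open_gripper() and clamp(): open the fingers fully, or close them until they stop; the grip force is fixed at half the most.
- wait(seconds).
- inverse_kinematics(position, orientation): joint angles nearest the present ones, or None.
- read_state(): the state.
- camera(name): name is "side" or "top"; returns a dict with "image" (420x560x3 uint8, blue, green, red), "range_z" (420x560 float32, mm along the optical axis (not along the pixel's ray), 0 where there is no reading), "fx", "fy", "cx", "cy" (pixels), "dist_coeffs" ([k1, k2, p1, p2, k3] as OpenCV has them; the pictures are not rectified), "cam_to_world" (4x4, takes a point from camera to world coordinates). Camera axes: x right, y up, looking along -z (the intrinsics and any distortion apply to the point x, -y, -z); pixel columns grow to the right and rows downward; lengths in mm; the calibration is good to about 2 mm. A picture is of the moment at which its call begins.
A pose or a line that the arm cannot do raises PlanningError and nothing moves.
- finish_job(): hands the job in, once; it reports no verdict.
The state is a dict: "time": time; "qpos": joint angles; "qvel": joint speeds; "joint_efforts": joint torques, N m; "eef_pos": TCP position; "tool_rot": TCP orientation; "ft_force": force on the tool from outside, world axes, zero at the start; "torque": the same for the moment, N m; "finger_gap": finger opening in mm.
Only numpy, scipy, OpenCV 4.12 (cv2) and the standard library are available. Lean on these libraries where they do the work, as an engineer would, in place of code of your own. Each camera call takes 0.05 s, during which the arm holds its last target.

### The job

Slide the white ceramic sample tile along the desk, without lifting it, until it lies fully and squarely on the thin dark mat. Then push the lamp's lock button all the way in, draw the lamp out by its grip post until its pointer stands level with the marker clip on the scale, and finish while still holding it there, because it springs back if let go. Leave the two polish bottles and the buffer block where they stand.

Things in the scene. Friction and masses are not known exactly. Their poses are not given: they have to be found in the camera images.
- tile: White ceramic tile with five pale nail tips on it, loose, 56 mm (its x) by 100 mm (its y) by 10 mm thick (the nail tips add 2 mm in the middle), about 0.14 kg. It lies flat on the desk. Origin: centre of its underside.
- mat (a point): Centre of the thin dark mat on the desk, at desk height. The mat measures 86 mm along its x and 130 mm along its y and is flush for sliding (its edge does not catch). Its axes are parallel to the lamp stand's; half-turned is as square as not. Straight above it, at heights from 117 mm up, the lamp will stand once drawn out; before that the lamp's axis is 110 to 160 mm away from the mat's centre, along the mat's +y.
- stand: Lamp stand, fixed. Origin: on the desk under its boom's centre line, z up; the boom runs out along the stand's -y. Base disc 140 mm across, 14 mm high, centred at y = +30 mm; a column carries a square white sleeve (34 by 34 mm) from y = +200 to -100 mm, top 187 mm above the desk. A flat scale rule lies along the sleeve's +x side (x = +17 to +35, y = -25 to +185 mm), top at 184 mm.
- lock_top (a point): Centre of the top face of the grey lock button, a round cap 26 mm across on top of the sleeve, at (0, -60 mm) of the stand; released it stands 14 mm proud of the sleeve, 201 mm above the desk. It is pushed straight down, moves 8 mm against about 3 N to a firm stop, and stays down.
- lock (a joint): Travel of the lock button in m: 0 = out (lamp locked), 0.008 = fully pressed (lamp released). It stays where it is left.
- post_top (a point): Centre of the top of the grip post on the lamp head: an upright grey cylinder, 22 mm across and 50 mm tall, its top 232 mm above the desk; below it the head's block (34 by 36 mm) has its top at 182 mm. The lamp shade (68 mm across, from 118 to 158 mm above the desk) hangs under it on the same axis. Moves with the lamp.
- boom (a joint): How far the lamp is drawn out in m: 0 = fully in (as at the start), at most 0.18; grows along the stand's -y. While locked it moves about 2 mm only. Once released it slides but a spring pulls it back in with 3 to 5 N all the time.
- pointer (a point): Free end of the lamp's thin dark pointer, which comes out of the slot on top of the sleeve near its tail and reaches over the scale to x = +31 mm of the stand, 190 mm above the desk. It moves with the lamp, 320 mm behind the lamp's axis (towards the stand's +y). Axes parallel to the stand's.
- marker (a point): Middle of the black marker clip on the outer edge of the scale, 8 mm wide along the scale, 192 mm high, with a thin steel line on its top; it is fixed. The lamp is right when the pointer is at the same place along the stand's y as this point (beside it, 8 mm away in x). It is then 110 to 160 mm drawn out, and the lamp is right over the mat's centre.
- polish_a: Small glass polish bottle with a black cap, loose, 32 mm across, 76 mm high; to be left alone. Origin: centre of its underside.
- polish_b: The other polish bottle, the same in size; to be left alone. Origin: centre of its underside.
- buffer: Pale buffer block, loose, 30 by 90 by 28 mm; to be left alone. Origin: centre of its underside.
Not all that is in view belongs to the job. Leave any orange look-alike of the tile alone.

How it is judged (in metres and radians):
On the way, in this order (a step that is already met when the one before it is completed fails the run):
1. the tile lies fully and squarely on the mat (x of tile in the frame of mat between -0.015 and 0.015 m and y of tile in the frame of mat between -0.015 and 0.015 m and angle between the y axis of tile and the y axis of mat, either way round below 0.2 rad and height (world z) of tile below 0.006 m), for 0.2 s.
2. the lock button is pushed in (value of joint lock above 0.0065 m), for 0.1 s.
3. the lamp is drawn out to the marker and held there (y of pointer in the frame of marker between -0.005 and 0.005 m and contact force between the fingers and boom above 1.5 N), for 0.3 s.
At the end, for the whole second after the job is handed in: Tile flat on the mat, centred within 15 mm along each mat axis and square within 0.2 rad (either way round); lock button in by 6.5 mm or more; pointer within 5 mm of the marker's middle along the scale; lamp still and held by the fingers (over 1.5 N) (all of step 1 and all of step 3 and value of joint lock above 0.0065 m and velocity of joint boom between -0.01 and 0.01 m/s); the arm keeps its last pose, push and grip.
It fails at once if the tile is lifted off the desk (over 15 mm) (height (world z) of tile above 0.015 m).
It fails at once if a polish bottle is shifted by more than 30 mm (distance of polish_a from where it was at the start of the episode above 0.03 m).
It fails at once if a polish bottle is shifted by more than 30 mm (distance of polish_b from where it was at the start of the episode above 0.03 m).
It fails at once if the buffer block is shifted by more than 30 mm (distance of buffer from where it was at the start of the episode above 0.03 m).
It also fails if it takes over 59 s, if anything falls off the work surface, if the arm or the gripper's body presses on something with over 40 N, if the wrist force passes 120 N, or if a joint passes its speed limit or range.

## Working session

There is one attempt and no reset: what is moved stays moved. The work goes in short steps, each a Python script; the robot and the scene stay as the last script left them, time stands still between calls to the robot, and variables do not carry over. Pictures are saved under pics/ and viewed, and the job is handed in when it is done.

```bash
ls; mkdir -p pics; cat > h.py <<'E'
import numpy as np, cv2
from workcell import *
def snap(name,fn):
    c=camera(name); cv2.imwrite('pics/'+fn+'.png',c['image']); np.savez('pics/'+fn+'.npz',**{k:np.array(v) for k,v in c.items()}); return c
def load(fn): return dict(np.load('pics/'+fn+'.npz'))
def rays(c,uv):
    K=np.array([[c['fx'],0,c['cx']],[0,c['fy'],c['cy']],[0,0,1]],float)
    n=cv2.undistortPoints(np.array(uv,float).reshape(-1,1,2),K,np.array(c['dist_coeffs'],float)).reshape(-1,2)
    return np.c_[n[:,0],-n[:,1],-np.ones(len(n))]
def atz(c,uv,z):
    T=np.array(c['cam_to_world']); d=rays(c,uv)@T[:3,:3].T; o=T[:3,3]
    return o+d*((z-o[2])/d[:,2])[:,None]
def depth(c,uv):
    T=np.array(c['cam_to_world']); uv=np.array(uv).reshape(-1,2); r=rays(c,uv)
    z=np.array([c['range_z'][int(v),int(u)] for u,v in uv]); return (r*z[:,None])@T[:3,:3].T+T[:3,3]
def cloud(c):
    v,u=np.mgrid[0:420,0:560]; return depth(c,np.c_[u.ravel(),v.ravel()]).reshape(420,560,3)
E
python3 - <<'E'
from h import *
for n in('top','side'):
    c=snap(n,n+'0'); print(n,np.round(c['cam_to_world'],3).tolist(),c['fx'],c['dist_coeffs'])
print(read_state())
E
```

```text
pics
top [[-0.005, 0.987, -0.161, 345.898], [-1.0, -0.006, -0.006, -12.207], [-0.007, 0.161, 0.987, 1402.581], [0.0, 0.0, 0.0, 1.0]] 406.97964339173006 [0.00097422 0.         0.         0.         0.        ]
side [[-0.997, 0.04, -0.063, 501.67], [-0.074, -0.633, 0.771, 748.494], [-0.009, 0.773, 0.634, 771.123], [0.0, 0.0, 0.0, 1.0]] 398.7205254350865 [-0.03457527  0.          0.          0.          0.        ]
{'time': 0.1, 'qpos': array([-1.38018489,  0.52194403, -0.03635477,  1.59990631,  0.02122202,
        1.02112818, -0.11281639]), 'qvel': array([ 1.94976254e-03, -2.32842659e-03, -7.19955751e-05, -1.79582877e-03,
        8.79448274e-04, -2.11047892e-04, -3.36166230e-04]), 'joint_efforts': array([ 2.81552864e-03, -9.28483844e+01,  1.98380426e+00, -3.70531940e+01,
        1.81432319e-02,  5.20671951e-03, -9.26096686e-05]), 'eef_pos': array([161.11340777, 603.57885897, 230.80546483]), 'tool_rot': array([[ 2.57857731e-01,  9.66182880e-01, -1.84697223e-04],
       [ 9.66182382e-01, -2.57857786e-01, -9.82913474e-04],
       [-9.97299788e-04,  7.50006352e-05, -9.99999500e-01]]), 'ft_force': array([ 0.17401386,  0.13770726, -0.03241912]), 'torque': array([ 0.01855944,  0.00115374, -0.00432913]), 'finger_gap': 85.41545496497923}
```

View pics/top0.png

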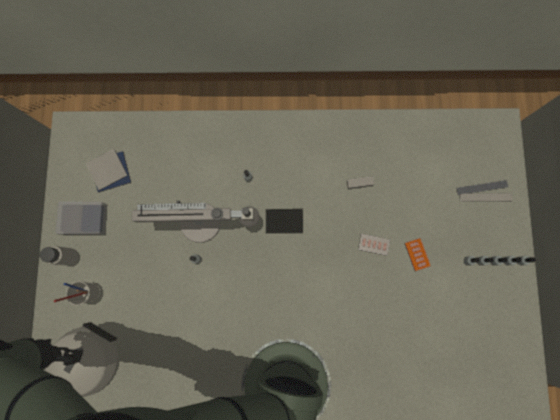

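View pics/side0.png

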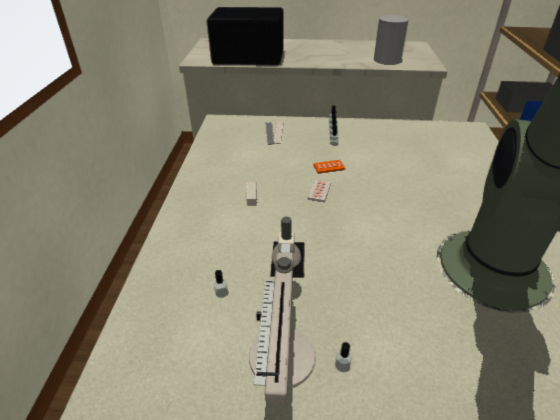

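Top view: the candidates for the tile are the white tile with tips (374,244), the orange look-alike (417,254), the buffer (360,183) and the far strips (485,190). I pick (374,244). The mat is at (284,221), the lamp head at about (250,214), and the bottles at (248,176) and (195,259). Next I'll take close crops and measure.

```bash
python3 - <<'E'
from h import *
c=load('top0');im=c['image']
a=cv2.resize(im[165:285,230:440],None,fx=3.8,fy=3.8,interpolation=cv2.INTER_CUBIC); 
cv2.imwrite('pics/c1.png',a)
a=cv2.resize(im[160:260,120:270],None,fx=5.3,fy=5.3,interpolation=cv2.INTER_CUBIC); cv2.imwrite('pics/c2.png',a)
s=load('side0')['image']
cv2.imwrite('pics/c3.png',cv2.resize(s[210:390,200:360],None,fx=3.3,fy=3.3,interpolation=cv2.INTER_CUBIC))
hsv=cv2.cvtColor(im,cv2.COLOR_BGR2HSV)
print(im[244,374],im[225,370],im[221,284],im[238,365])
E
```

```text
[104 117 150] [109 123 125] [42 44 45] [118 130 143]
```

View pics/c1.png

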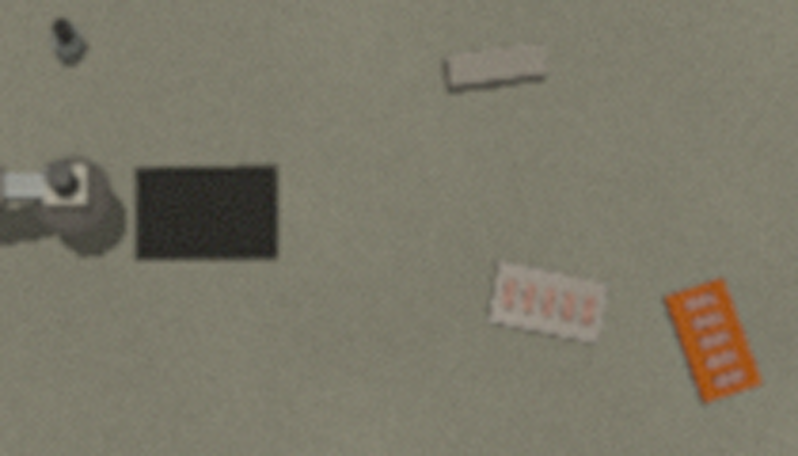

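View pics/c2.png

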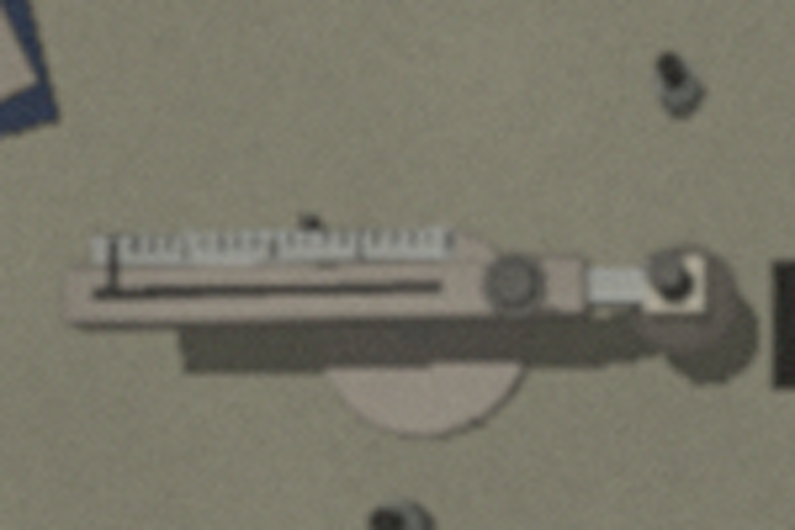

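View pics/c3.png

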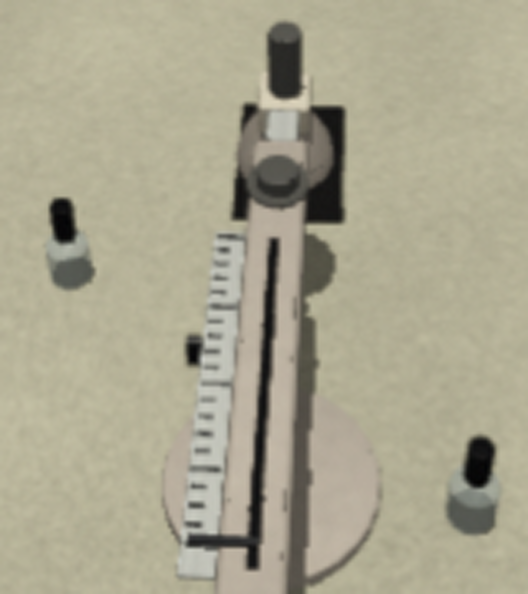

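```bash
python3 - <<'E'
from h import *
def rect(c,mask,z,off):
    cs,_=cv2.findContours(mask,cv2.RETR_EXTERNAL,cv2.CHAIN_APPROX_NONE)
    k=max(cs,key=cv2.contourArea).reshape(-1,2)+np.array(off)
    m=mask.copy()
    P=atz(c,k,z)[:,:2].astype(np.float32)
    mm=cv2.moments(mask,True); cen=atz(c,[[mm['m10']/mm['m00']+off[0],mm['m01']/mm['m00']+off[1]]],z)[0]
    # PCA on all px
    v,u=np.nonzero(mask); Q=atz(c,np.c_[u+off[0],v+off[1]],z)[:,:2]; w,V=np.linalg.eigh(np.cov(Q.T)); a=V[:,1]
    pr=(Q-Q.mean(0))@V
    print(cv2.minAreaRect(P),'mean',Q.mean(0).round(1),'axis ang',np.degrees(np.arctan2(a[1],a[0])).round(2),'sizes by std',(np.sqrt(12*w)).round(1))
c=load('top0'); im=c['image']
def roi(u0,u1,v0,v1): return im[v0:v1,u0:u1].astype(int),(u0,v0)
r,o=roi(262,310,200,242); rect(c,(r.max(2)<70).astype(np.uint8),0,o)
r,o=roi(352,398,228,260); m=((r[...,2]-r[...,0])>20).astype(np.uint8); rect(c,cv2.morphologyEx(m,cv2.MORPH_CLOSE,np.ones((5,5))),10,o)
b=cv2.resize(m*255,None,fx=8,fy=8,interpolation=0); cv2.imwrite('pics/m.png',b)
r,o=roi(400,436,232,276); m=((r[...,2]-r[...,0])>50).astype(np.uint8); rect(c,cv2.morphologyEx(m,cv2.MORPH_CLOSE,np.ones((5,5))),10,o)
r,o=roi(345,376,174,190); print(atz(c,[[360.5,182.7]],28))
f=lambda x,y:[120+x/5.3-.4,160+y/5.3-.4]
for n,p,z in[('marker',f(310,221),192),('ptr',f(112,240),190),('ptr root',f(112,292),187),('lock',f(515,285),201),('post',f(668,270),232),('sleeveend',f(583,286),187),('sleevetail',f(66,296),187),('botA',f(668,68),76),('botB',[193.6,258.5],76)]:
    print(n,atz(c,[p],z)[0].round(1))
s=load('side0'); g=lambda x,y:[200+x/3.3-.4,210+y/3.3-.4]
for n,p,z in[('marker',g(195,342),192),('ptr',g(188,541),190),('lock',g(279,172),201),('post',g(285,33),232),('botA',g(62,205),76),('botB',g(480,446),76),('tailend',g(252,590),187)]:
    print('side',n,atz(s,[p],z)[0].round(1))
print('top depth',depth(c,[[217,213],[246,212],[374,244],[285,221]]).round(1))
r=s['image'][180:205,300:340].astype(int);m=((r[...,2]-r[...,0])>20)
r=s['image'][238:282,265:310].astype(int)
E
```

```text
((541.6221313476562, 3.458465576171875), (125.75431060791016, 80.78653717041016), 89.65187072753906) mean [541.2   3.3] axis ang 90.32 sizes by std [ 83.6 127.9]
((465.2248229980469, -316.58734130859375), (72.51178741455078, 150.16334533691406), 9.442110061645508) mean [ 458.2 -311.4] axis ang 105.4 sizes by std [ 70.3 147. ]
((422.28094482421875, -449.4502258300781), (100.28768157958984, 57.390830993652344), 17.75896453857422) mean [ 421.9 -449.6] axis ang -162.28 sizes by std [ 57.3 101.3]
[[ 667.75701644 -261.98811488   28.        ]]
marker [575.4 322.  192. ]
ptr [565.5 435.7 190. ]
ptr root [535.8 435.2 187. ]
lock [536.2 202.2 201. ]
post [539.1 112.6 232. ]
sleeveend [537.6 165.8 187. ]
sleevetail [533.7 461.5 187. ]
botA [694.5 130.6  76. ]
botB [408.2 296.6  76. ]
side marker [574.5 324.9 192. ]
side ptr [565.2 436.1 190. ]
side lock [537.4 206.7 201. ]
side post [539.5 115.6 232. ]
side botA [696.4 130.1  76. ]
side botB [411.5 303.2  76. ]
side tailend [533.5 456.2 187. ]
top depth [[ 5.370e+02  2.012e+02  2.028e+02]
 [ 5.344e+02  1.112e+02  2.346e+02]
 [ 4.568e+02 -3.031e+02  1.360e+01]
 [ 5.391e+02 -1.000e-01  3.800e+00]]
```

View pics/m.png

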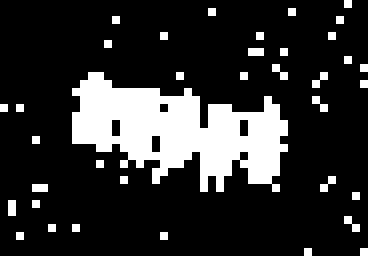

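```bash
python3 - <<'E'
from h import *
c=load('top0'); im=c['image']
uv=np.array([[499,263],[606,288],[597,342],[491,322]])/3.8+[230-.4,165-.4]
P=atz(c,uv,10);print(P.round(1),P.mean(0), np.linalg.norm(np.diff(np.r_[P,P[:1]],axis=0),axis=1))
b=cv2.GaussianBlur(im,(0,0),1.0).astype(int)
m=((b[...,2]-b[...,0])>21).astype(np.uint8); 
n,l,st,ce=cv2.connectedComponentsWithStats(m); i=l[244,374]; print(st[i])
m=(l==i).astype(np.uint8); m=cv2.morphologyEx(m,cv2.MORPH_CLOSE,np.ones((5,5)))
v,u=np.nonzero(m);Q=atz(c,np.c_[u,v],10)[:,:2]; w,V=np.linalg.eigh(np.cov(Q.T));a=V[:,1];print('pca',Q.mean(0),np.degrees(np.arctan2(a[1],a[0])),np.sqrt(12*w)); print(cv2.minAreaRect(Q.astype(np.float32)))
s=load('side0'); im=s['image']
cv2.imwrite('pics/c4.png',cv2.resize(im[175:210,295:345],None,fx=14,fy=14,interpolation=cv2.INTER_CUBIC))
cl=cloud(c); 
# depth std
print(cl[200:230,400:410,2].std(), cl[200:230,400:410,2].mean())
E
```

```text
[[ 492.3 -260.5   10. ]
 [ 469.1 -355.8   10. ]
 [ 420.8 -345.6   10. ]
 [ 439.2 -251.4   10. ]] [ 455.32946972 -303.32365605   10.        ] [98.16579782 49.42566532 95.93235795 53.87246095]
[361 237  27  15 249]
pca [ 457.52962954 -304.58539135] 77.86407822563781 [33.00547634 90.47742046]
((457.1965637207031, -303.8333740234375), (90.27644348144531, 35.527374267578125), 78.76764678955078)
80.85020176227846 5.553115417026487
```

View pics/c4.png

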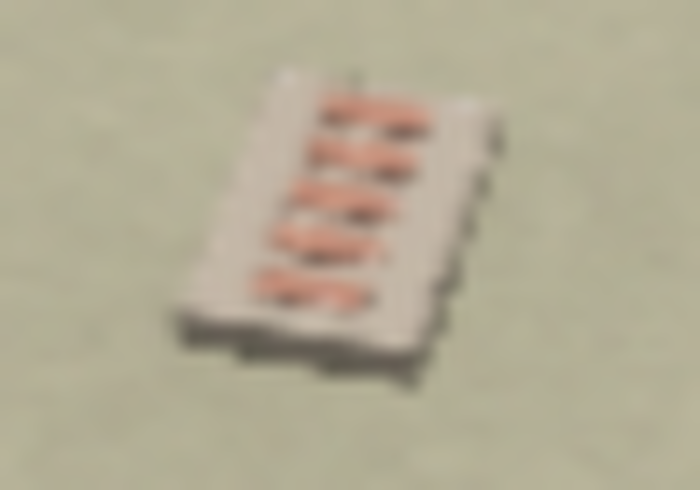

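```bash
cat >> h.py <<'E'
def down(deg):
    a=np.radians(deg); x=np.array([np.cos(a),np.sin(a),0]); z=np.array([0,0,-1.]); return np.c_[x,np.cross(z,x),z]
def st(msg=''):
    s=read_state(); print(msg,round(s['time'],2),s['eef_pos'].round(1),'F',s['ft_force'].round(1),'gap',round(s['finger_gap'],1),'q',s['qpos'].round(2)); return s
E
python3 - <<'E'
from h import *
movel([161,603,400],max_speed=250); st()
movep([456,-303.5,200],down(-12)); st()
movel([456,-303.5,60],max_speed=200); st()
snap('side','side1'); snap('top','top1')
im=load('side1')['image']; cv2.imwrite('pics/c5.png',cv2.resize(im[130:220,270:380],None,fx=6,fy=6,interpolation=cv2.INTER_CUBIC))
E
```

```text
0.93 [160.9 602.6 398.8] F [-0.7  0.1 -1.2] gap 85.4 q [-1.39  0.4  -0.03  1.36  0.01  1.38 -0.1 ]
 4.33 [ 456.4 -303.   200. ] F [-0.3 -0.3  0.6] gap 85.3 q [-0.19  0.67  1.02  1.87 -0.68  1.    0.92]
 5.17 [ 456.3 -303.9   60.8] F [-0.9 -0.3  0.4] gap 85.4 q [-0.05  0.83  0.8   1.96 -0.89  0.75  1.08]
```

View pics/c5.png

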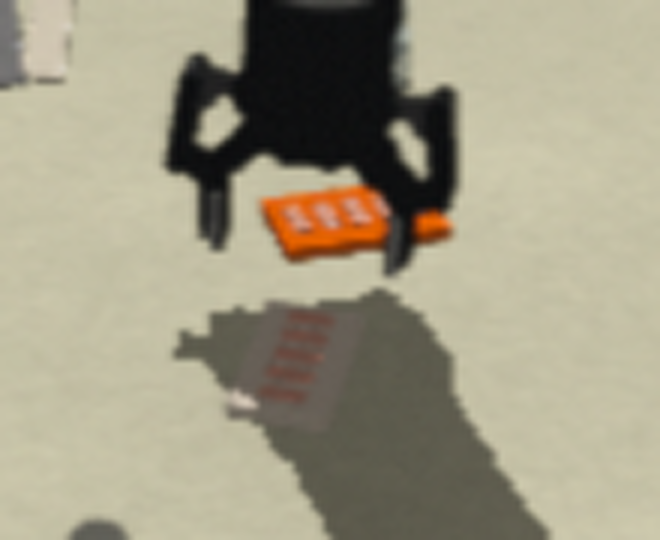

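View pics/side1.png

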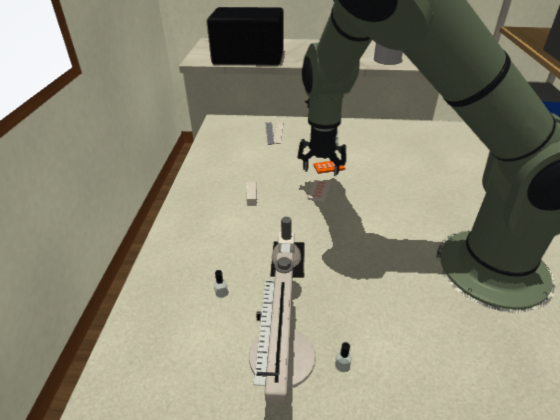

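The tips straddle the tile in the side crop, fingertips at about (215,240) and (395,265), with the tile in shadow below. I'll descend and clamp.

```bash
python3 - <<'E'
from h import *
movel([456,-303.5,15],max_speed=120); st()
print(movel([456,-303.5,-2],max_speed=50,guard=8)); st('down')
clamp(); st('clamped')
snap('side','side2'); 
im=load('side2')['image']; cv2.imwrite('pics/c6.png',cv2.resize(im[130:220,270:380],None,fx=6,fy=6,interpolation=cv2.INTER_CUBIC))
E
```

```text
5.8 [ 455.9 -303.8   15.3] F [-0.3  0.3  0.4] gap 85.6 q [-0.    0.89  0.72  1.96 -0.96  0.67  1.13]
False
down 6.29 [ 455.9 -303.5   -2.1] F [-0.6 -0.5  1. ] gap 85.0 q [ 0.02  0.91  0.69  1.96 -0.99  0.64  1.15]
clamped 6.71 [ 456.1 -303.6   -1.4] F [-2.3  2.2 12.6] gap 54.2 q [ 0.01  0.91  0.69  1.96 -0.99  0.64  1.15]
```

View pics/c6.png

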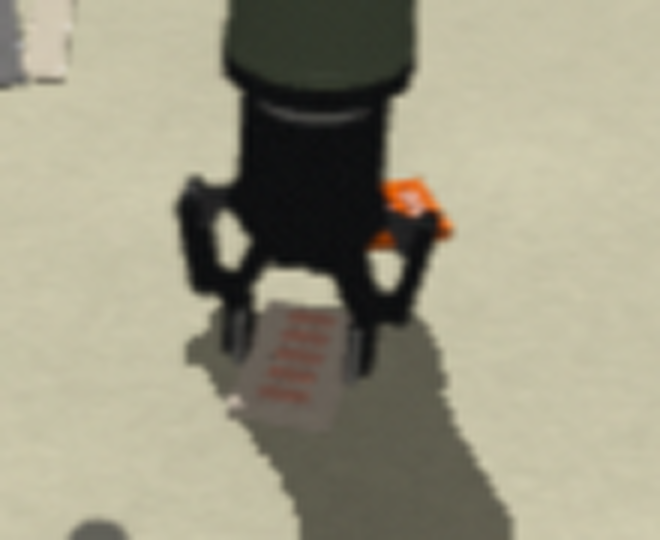

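```bash
python3 - <<'E'
from h import *
movel([456,-303.5,-1],max_speed=20); st()
print(movel([541,3.5,-1],frame=down(0.5),max_speed=70)); st('moved')
for n in('side','top'): snap(n,n+'3')
im=load('side3')['image']; cv2.imwrite('pics/c7.png',cv2.resize(im[190:300,220:360],None,fx=5,fy=5,interpolation=cv2.INTER_CUBIC))
im=load('top3')['image']; cv2.imwrite('pics/c8.png',cv2.resize(im[170:270,220:340],None,fx=5,fy=5,interpolation=cv2.INTER_CUBIC))
E
```

```text
7.01 [ 456.1 -303.5   -1. ] F [ 0.2  0.3 -0.9] gap 54.2 q [ 0.01  0.91  0.69  1.96 -0.99  0.65  1.15]
False
moved 11.71 [541.    3.4  -1. ] F [ 0.6  0.3 -0.6] gap 54.0 q [-0.58  0.9   0.68  1.98 -0.99  0.63  0.78]
```

View pics/c7.png

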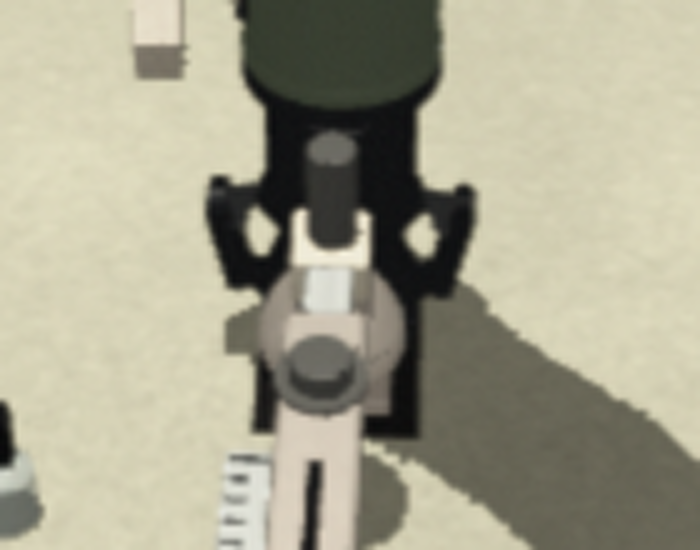

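View pics/c8.png

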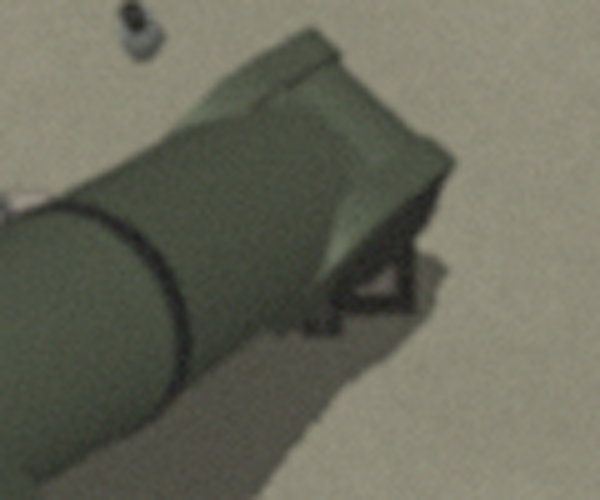

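```bash
python3 - <<'E'
from h import *
open_gripper(); st()
movel([541,3.5,60],max_speed=120)
movel([530,-20,330],max_speed=250); st()
movep([420,-250,330],down(-20)); st()
for n in('side','top'): snap(n,n+'4')
im=load('side4')['image']; cv2.imwrite('pics/c9.png',cv2.resize(im[190:300,220:360],None,fx=5,fy=5,interpolation=cv2.INTER_CUBIC))
im=load('top4')['image']; cv2.imwrite('pics/c10.png',cv2.resize(im[180:250,230:330],None,fx=7,fy=7,interpolation=cv2.INTER_CUBIC))
E
```

```text
12.22 [541.    3.5  -1. ] F [-0.2  0.4 -0.4] gap 85.4 q [-0.58  0.9   0.68  1.98 -0.99  0.63  0.78]
 14.12 [529.6 -19.8 329. ] F [ 0.1 -0.2 -0.1] gap 85.3 q [-0.87  0.51  1.18  1.75 -0.5   1.22  0.45]
 15.12 [ 421.  -248.9  329.7] F [ 0.4 -0.3  0.6] gap 85.2 q [-0.49  0.43  1.25  1.85 -0.44  1.18  0.57]
```

View pics/c9.png

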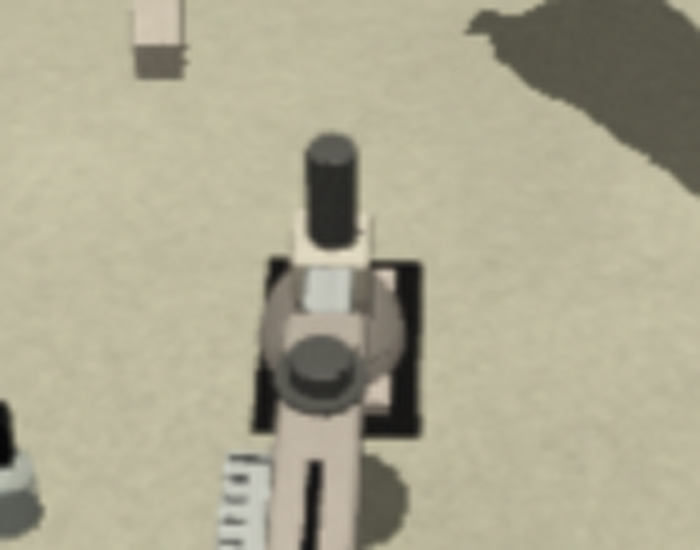

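View pics/c10.png

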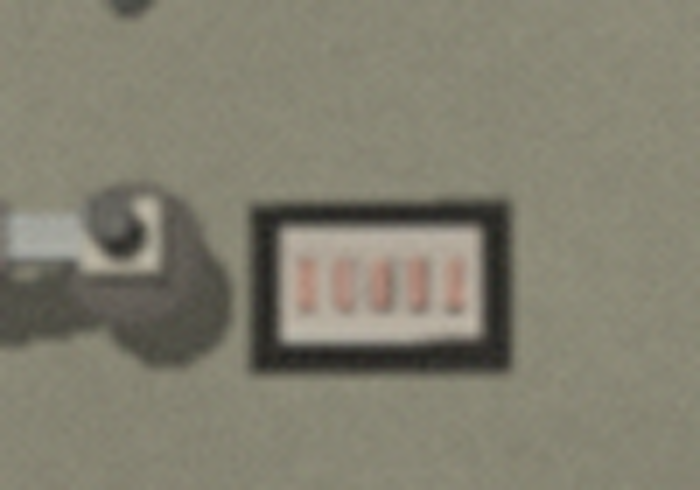

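Tile at crop x 279–484 against mat 252–508, and y 225–345 against 205–370: centred and square, with the bottles and buffer untouched. Next is the lock.

```bash
python3 - <<'E'
from h import *
clamp()
goto_joints([-0.43,0.4,-0.03,1.36,0.01,1.38,-0.1]); st()
movep([537,204.5,260],down(0)); st()
movel([537,204.5,208],max_speed=100); st()
print(movel([537,204.5,189],max_speed=25,guard=15)); st('press')
wait(0.2)
s=st()
movel([537,204.5,240],max_speed=120); st()
movel([500,204.5,400],max_speed=250); st()
for n in('side','top'): snap(n,n+'5')
im=load('side5')['image']; cv2.imwrite('pics/c11.png',cv2.resize(im[210:390,200:360],None,fx=3.3,fy=3.3,interpolation=cv2.INTER_CUBIC))
E
```

```text
17.8 [583.8 215.8 400.4] F [ 1.2 -0.8  0.5] gap -0.2 q [-0.43  0.4  -0.03  1.36  0.01  1.38 -0.1 ]
 18.45 [538.  204.6 261.2] F [-0.4 -0.6  0.5] gap 0.1 q [-0.48  0.41  0.02  1.7  -0.01  1.03 -0.46]
 19.12 [537.5 204.7 208.7] F [ 0.8 -0.3  0.7] gap 0.1 q [-0.48  0.47  0.01  1.76 -0.01  0.91 -0.46]
True
press 19.73 [537.3 204.6 193. ] F [-1.8 -1.  11.3] gap 0.1 q [-0.48  0.49  0.01  1.78 -0.01  0.88 -0.46]
 19.93 [537.3 204.7 193.1] F [-2.6 -1.5 11.3] gap 0.2 q [-0.48  0.49  0.01  1.78 -0.01  0.88 -0.46]
 20.47 [536.7 204.4 239.4] F [-0.6 -0.6 -0.4] gap -0.0 q [-0.48  0.43  0.02  1.73 -0.01  0.98 -0.46]
 21.27 [499.8 204.3 398.5] F [ 0.7  0.8 -0.5] gap 0.0 q [-0.51  0.25  0.02  1.58 -0.01  1.31 -0.49]
```

View pics/c11.png

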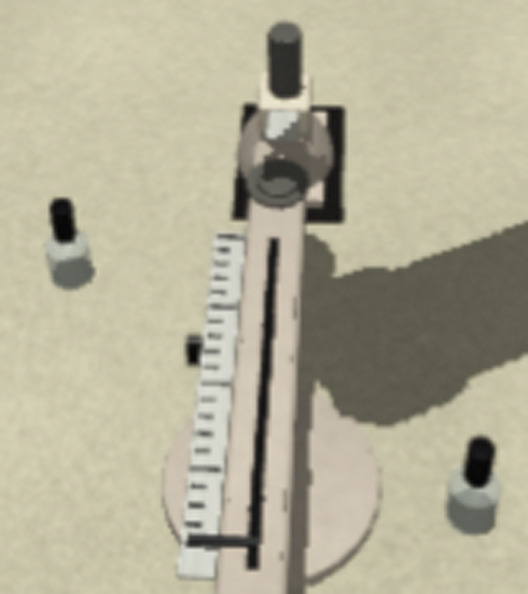

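The button top sits at 193 mm under 11 N (201 − 8) and visibly lower in the crop at (279,185). Now I'll grasp the post.

```bash
python3 - <<'E'
from h import *
open_gripper()
movep([539.3,114,300],down(0.5)); st()
movel([539.3,114,245],max_speed=150)
print(movel([539.3,114,191],max_speed=80,guard=8)); st()
clamp(); s=st('clamp')
p=s['eef_pos']
movel([p[0]+.4,p[1]-60,191],max_speed=50); st()
p2=p+[1.0,-110,0]
movel([p2[0],p2[1],191],max_speed=50); wait(.3); st('drawn')
for n in('side','top'): snap(n,n+'6')
im=load('side6')['image']; cv2.imwrite('pics/c12.png',cv2.resize(im[210:390,200:360],None,fx=3.3,fy=3.3,interpolation=cv2.INTER_CUBIC))
im=load('top6')['image']; cv2.imwrite('pics/c13.png',cv2.resize(im[170:240,110:230],None,fx=6.6,fy=6.6,interpolation=cv2.INTER_CUBIC))
E
```

```text
22.77 [539.4 114.1 300. ] F [0.3 0.6 0.4] gap 85.5 q [-0.37  0.34  0.07  1.71 -0.02  1.09 -0.28]
False
 24.12 [539.6 114.1 191.4] F [ 0.2 -0.   0. ] gap 85.4 q [-0.36  0.45  0.05  1.84 -0.03  0.85 -0.28]
clamp 24.73 [539.  114.  191.3] F [-4.3  0.1  6.1] gap 20.4 q [-0.36  0.45  0.05  1.84 -0.03  0.85 -0.28]
 26.07 [540.   54.4 191.3] F [4.1 3.4 2.8] gap 20.9 q [-0.26  0.44  0.06  1.86 -0.04  0.84 -0.17]
drawn 27.52 [540.8   4.5 191.3] F [5.6 3.2 1.1] gap 20.8 q [-0.17  0.44  0.07  1.87 -0.04  0.83 -0.07]
```

View pics/c12.png

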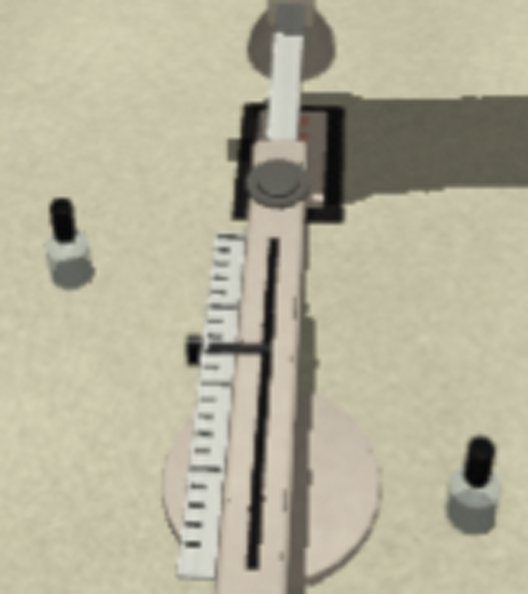

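View pics/c13.png

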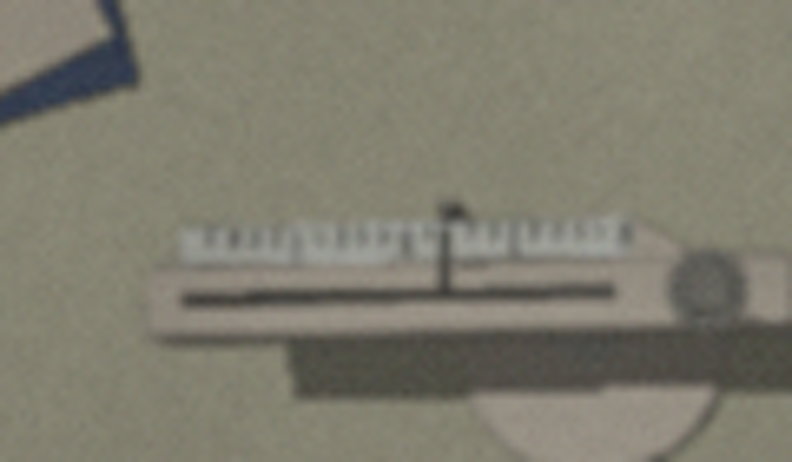

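```bash
python3 - <<'E'
from h import *
im=load('top6')['image']; cv2.imwrite('pics/c14.png',cv2.resize(im[196:220,160:200],None,fx=20,fy=20,interpolation=cv2.INTER_NEAREST))
im=load('side6')['image']; cv2.imwrite('pics/c15.png',cv2.resize(im[300:330,250:290],None,fx=20,fy=20,interpolation=cv2.INTER_NEAREST))
E
```

```text
(no output)
```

View pics/c14.png

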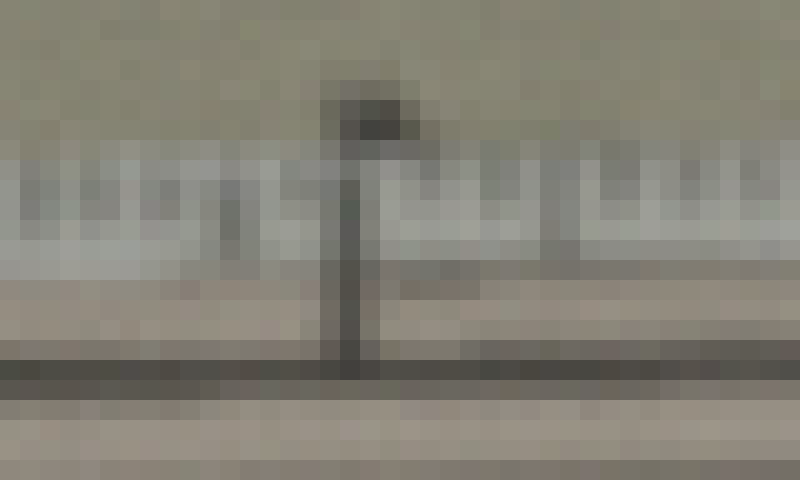

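View pics/c15.png

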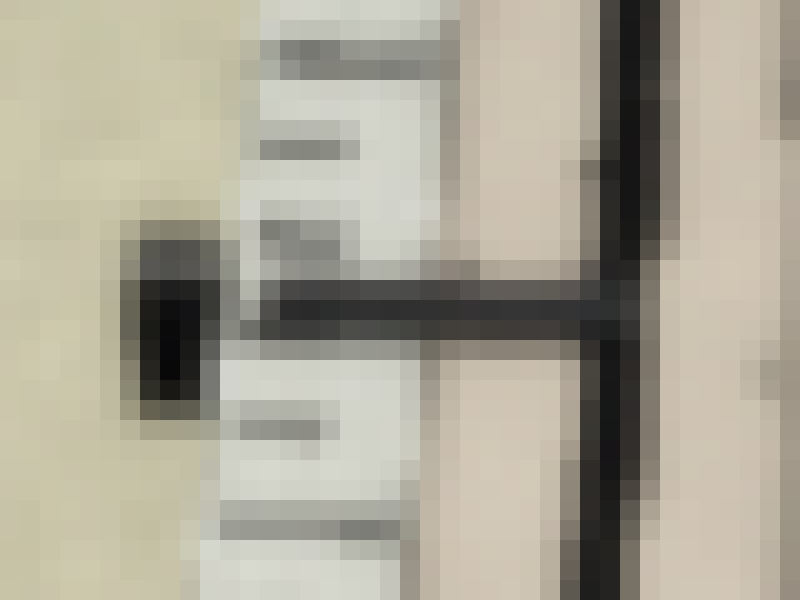

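Both views show the pointer about 3 mm short of the clip. In the top view the pointer is at u≈177.0 and the clip top at ≈178; in the side view the pointer is at row ≈315.2 and the clip top at ≈313. I'll draw it 3 mm further.

```bash
python3 - <<'E'
from h import *
movel([540.8,1.5,191.3],max_speed=20); wait(.4); st('drawn')
for n in('side','top'): snap(n,n+'7')
im=load('top7')['image']; a=cv2.resize(im[196:220,160:200],None,fx=12,fy=12,interpolation=cv2.INTER_NEAREST)
im=load('side7')['image']; b=cv2.resize(im[300:330,250:290],None,fx=12,fy=12,interpolation=cv2.INTER_NEAREST)
cv2.imwrite('pics/c16.png',np.vstack([a,b])[:,:])
# subpixel pointer from both, before/after
t=load('top7'); g=lambda n:cv2.cvtColor(load(n)['image'],6).astype(float)
for n in('top6','top7'):
    q=g(n); r=q[205:211,172:184].mean(0); w=np.clip(r.max()-15-r,0,None); print(n,(w*np.arange(172,184)).sum()/w.sum(), r.round(0), q[200:203,172:184].mean(0).round(0))
for n in('side6','side7'):
    q=g(n); r=q[306:324,264:269].mean(1); print(n,r.round(0)); print(q[306:324,257:261].mean(1).round(0))
E
```

```text
drawn 28.31 [540.9   1.7 191.3] F [ 1.5  4.9 -0.8] gap 20.6 q [-0.17  0.44  0.07  1.87 -0.04  0.84 -0.06]
top6 176.92307692307693 [131. 144. 141. 137. 113.  87. 119. 140. 137. 134. 136. 140.] [129. 130. 131. 128. 110.  94.  85.  85. 106. 124. 128. 129.]
top7 178.1437125748503 [132. 143. 140. 141. 142. 114.  83. 104. 127. 134. 137. 140.] [129. 133. 132. 128. 111.  97.  84.  84. 107. 124. 129. 130.]
side6 [191. 157. 207. 211. 200. 166. 156. 152.  71.  46.  67. 147. 207. 210.
 194. 176. 204. 211.]
[198. 198. 198. 194. 180. 135.  88.  89.  41.  30.  32.  40.  48.  57.
 101. 161. 188. 190.]
side7 [191. 157. 206. 211. 199. 152.  88.  57.  56.  98. 152. 193. 210. 210.
 194. 176. 203. 211.]
[198. 198. 197. 193. 180. 136.  88.  88.  40.  30.  33.  39.  49.  58.
 100. 161. 188. 190.]
```

View pics/c16.png

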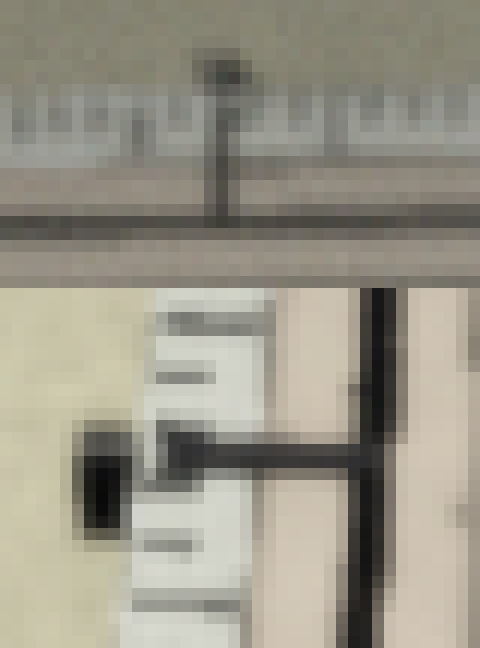

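View pics/side7.png

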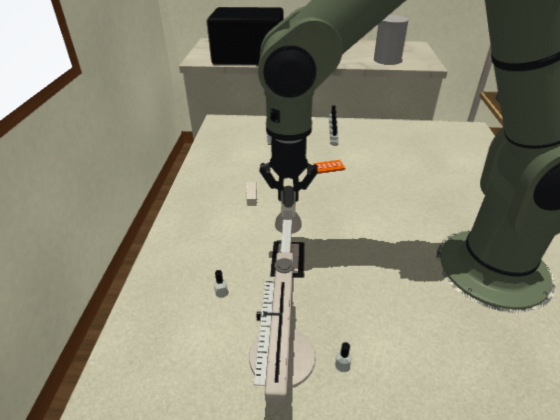

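Top: pointer at u=178.1, clip 176.5–180. Side: pointer at row ≈313.4, clip top ≈311.3–314. That puts the pointer within about 1 mm of the clip's middle. The tile is still on the mat at (288,258), and the bottles and buffer are in place. Handing in.

```bash
python3 - <<'E'
from h import *
wait(.3); st(); print(finish_job())
E
```

```text
28.71 [540.8   1.7 191.3] F [2.7 5.3 0.7] gap 20.5 q [-0.17  0.44  0.07  1.87 -0.04  0.84 -0.06]
the job is handed in; nothing more can be done
None
```

The job is done and handed in at about 28.7 s, with the gripper still holding the lamp; `finish_job` reports no verdict.

- **Tile:** I gripped it across its short side and slid it along the desk onto the mat. In the top view after release it was centred within about 1 mm and square.
- **Lock button:** I pressed it to its stop. The top sat at 193 mm under 11 N, which is the full 8 mm of travel.
- **Lamp:** I drew it out by the post, and after the first pull both cameras showed it about 3 mm short. I corrected that, and the last check put the pointer about 1 mm from the clip's middle. The top view gave about 0.5 mm and the side view about 1 mm.
- **Hold:** the finger gap was 20.5 mm on the 22 mm post. The wrist read about 5 N along y, which fits the spring's 3 to 5 N.
- **Left alone:** the bottles, the buffer and the orange tile look unmoved in the last pictures. The gripper hid part of the tile in the final side view, but what could be seen was still on the mat.

No check failed.

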